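# Open the shielded well with its lever

### The job

A jar has been left on the heavy steel flap of the shielded sample well. With the fingertips, slide it off the flap, keeping it upright, until it stands wholly on the round blue mat on the deck; then press the lever's red paddle fully down to raise the flap, and finish still pressing the paddle down with the flap held open. Lift nothing, and leave the other vessels and things where they are.

Things in the scene. Friction and masses are not known exactly. Their poses are not given: they have to be found in the camera images.
- well: White fixed box 155 deep x 350 wide mm, flat deck 90 mm above the table. Origin on the table under the flap's middle; x from the lever side (facing the robot) to the hinge side, y left, z up. The flap lies flush in the deck: x -50 to 50, y -58 to 58 mm. The deck beside it: |y| 60 to 175, x -60 to 95 mm; a blue rail 6 mm higher closes each outer edge. One side holds the mat, the other the amber jar.
- flap (a joint): The heavy steel flap (100 x 116 x 15 mm, about 1.8 kg), hinged at its far edge (well x = +50 mm). 0 is shut and flush with the deck; it grows as the front edge rises, in rad, about 0.43 with the lever fully down. It falls shut by its weight when the lever is released.
- flap_front (a point): Middle of the flap's front upper edge (the edge nearest the lever).
- lever: Loose metal lever resting by a cross pin in an open-topped saddle before the well (pin at well x -75 mm, 84 mm up). Origin on the pin axis; x to the flap, y along the pin, z up at rest. Its short arm (60 mm) ends under the flap; the long arm, 22 mm wide, rises at 0.35 rad towards the robot to the red paddle. Pressed, it turns about the pin by about 0.48 rad until it meets a rubber stop.
- paddle (a point): Centre of the upper face of the lever's red paddle (50 mm along the arm x 46 mm wide x 12 mm thick), 139 mm from the pin axis; about 145 mm above the table at rest, about 79 mm when fully down. It moves on an arc about the pin, almost straight down. Pressing takes about 3 to 9 N, then it stops hard on the rubber stop.
- bottle_mid (a point): Centre (35 mm above its underside) of the white jar with a blue cap, 50 mm diameter, 70 mm high, about 0.2 kg, loose, standing on the flap. z is up.
- mat: Round blue mat, 100 mm diameter, 1 mm thin and lying in the deck without a step to slide over, beside the flap; on the well's left or right side. Origin at its centre on the deck.
- amber_jar: Amber jar with a black cap, 44 mm diameter, 58 mm high, standing on the deck on the side opposite the mat; leave it alone. Origin under its centre.
- white_bottle: Slim white bottle with a red cap, 40 mm diameter, 75 mm high, on the table left of the lever or right; leave it alone. Origin under its centre.
- green_vial: Clear vial with a green cap, 32 mm diameter, 60 mm high, on the table on the other side of the lever; leave it alone. Origin under its centre.
- tip_box: Yellow box 80 x 120 x 50 mm on the table to the left; leave it alone. Origin under its centre.
- reagent: White bottle with a yellow cap, 70 mm diameter, 170 mm high, far left; leave it alone. Origin under its centre.
- wash: Clear bottle with a blue cap, 60 mm diameter, 150 mm high, far right; leave it alone. Origin under its centre.
- beaker: Glass beaker, 70 mm diameter, 80 mm high, on the right; leave it alone. Origin under its centre.
- driver: Screwdriver lying on the table at the left; leave it alone. Origin under its middle.

How it is judged:
By the outcome, as a careful person would: the job done as asked, in the order asked, and still so for the second after the job is handed in, while the arm keeps its last pose, push and grip.
It also fails if it takes over 51 s, if anything falls off the work surface, if the arm or the gripper's body presses on something with over 40 N, if the wrist force passes 120 N, or if a joint passes its speed limit or range.

### The arm

A 6-joint arm with a two-finger parallel gripper is mounted at the origin on the work surface. World frame = base frame: x ahead of the robot, y to its left, z up, the work surface at z = 0. Lengths are in m, angles in rad, forces in N, time in s.
With the tool pointing down it reaches from about 0.25 to 0.85 m from the base axis. Payload 12.5 kg.
Tool frame: the origin (TCP) lies midway between the tips of the shut fingers; the grasp point (between the pads) lies grasp_offset behind it (grasp_offset is the distance from the TCP to the grasp point, in m); z points along the fingers, y is the line along which they close (so a half turn about z gives the same grasp; the last joint's range is limited). The gripper opens to 93 mm and grips with 3 to 60 N. Pads are 15 mm wide; open, the fingers measure 128 mm over their backs; the gripper's body (75 mm by 188 mm) begins 65 mm behind the grasp point.
Start: joints at [-1.197, 0.351, 1.652, -0, 1.139, -0.085], TCP at [0.244, -0.493, 0.219] pointing down, gripper open.
Joint ranges: [-2.75, 2.75], [-0.79, 2.1], [0.01, 2.65], [-1.57, 4.71], [0.07, 3.14], [-2.87, 2.87]. Speed limits (rad/s): [2.22, 2.22, 2.79, 3.14, 3.14, 3.14].

### API

Orientations are given as a unit quaternion [w, x, y, z].
In Python, from plant import * gives the robot as it stands.
- The arm moves only by the shell command python3 -m handwheel 'ROWS' [OPENING] [FORCE]. ROWS is JSON, a list of rows, each a list of 4 numbers: the shift along the world's x, y, z in cm, then the turn about the world's z in degrees. A call has 1 to 12 rows; each row is the pose to reach, as a shift and turn from the pose commanded when the call began; what a row does not reach only later rows make up. A row lasts 1/10 s, in which the tool goes at most 50 mm and 8.59 degrees, less where a joint would pass 70% of its speed; a pose out of reach is approached as far as the arm can. A call with a gripper value outside its range is refused whole. OPENING is the opening, from 0 (shut) to 1 (fully open), set as the call begins (- or left out, the last holds). The fingers move at their own pace and stop on an object; FORCE is the grip in N (left out, the last holds). Time passes only in rows, so rows that repeat a pose let the fingers close. It gives the time, the measured TCP pose, the force, the opening and the grip force at its end, in the units of the state.
- read_state(): the state, without advancing time (a new reading comes with each control period).
- capture(name): name is "scene" or "top" or "wrist"; returns the picture (420x560x3 uint8, blue, green, red); there is no depth.
- camera_info(name): a dict with "mtx" (3x3 intrinsics, pixels), "rvec" (rotation vector, rad) and "tvec" (3), from world to camera coordinates, as OpenCV has them. Camera axes: x right, y down, z forward; pixel columns grow to the right and rows downward; lengths in m; the calibration is good to about 2 mm. A picture is of the moment at which its call begins: read the wrist's pose just before it. camera_info takes no time and is no camera call; for the wrist camera it gives the pose at the moment of the call.
- sign_off(): hands the job in; it is judged then, once.
The state is a dict: "time": time; "qpos": joint angles; "joint_velocities": joint speeds; "joint_torque": joint torques, N m; "tcp_pos": TCP position; "tool_rot": TCP orientation; "force": force on the tool from outside, world axes, zero at the start; "wrist_torque": the same for the moment, N m; "opening": finger opening in m; "grip_force": force on a finger pad.
Only numpy, scipy, OpenCV 4.12 (cv2) and the standard library are available. Lean on these libraries where they do the work, as an engineer would, in place of code of your own. Each camera call takes 0.05 s, during which the arm holds its last target. There are 200 camera calls.

## Working session

There is one attempt and no reset: what is moved stays moved. The work goes in short steps, Python scripts to look and compute and a shell command to move; the robot and the scene stay as the last step left them, time stands still between calls to the robot, and variables do not carry over. Pictures are saved under pics/ and viewed, at most 10 in all, crops included, and the job is handed in when it is done.

```bash
mkdir -p pics; python3 - <<'E'
from plant import *
import cv2
for n in ("scene","top"):
    cv2.imwrite(f"pics/{n}0.png",capture(n))
s=read_state();print(s["time"],s["tcp_pos"],s["tool_rot"],s["opening"],s["force"])
E
```

```text
0.1 [ 0.24349818 -0.49282728  0.21815765] [-5.05156111e-04  9.73802736e-01  2.27393869e-01 -6.59257936e-05] 0.09328622270721218 [-0.23930504  0.08728691 -0.24738244]
```

View pics/scene0.png

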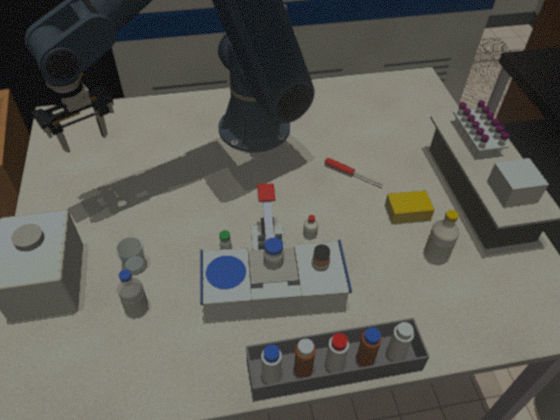

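View pics/top0.png

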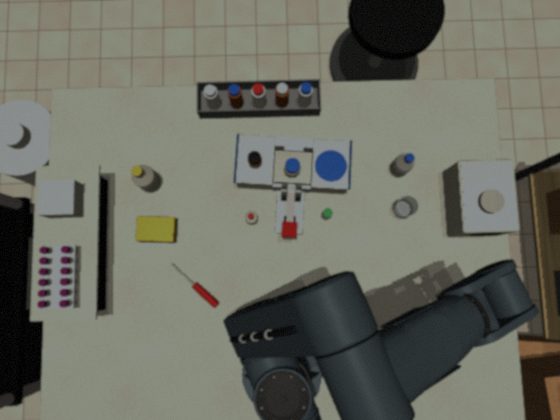

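The mat lies on the robot's right (top px ~(331,165)). The jar is at ~(292,167), the paddle at ~(289,230) and the amber jar on the left at ~(254,159). I'll enlarge both views.

```bash
python3 - <<'E'
import cv2
a=cv2.imread("pics/top0.png")[120:250,225:365]
cv2.imwrite("pics/topc.png",cv2.resize(a,None,fx=4.5,fy=4.5,interpolation=cv2.INTER_CUBIC))
a=cv2.imread("pics/scene0.png")[175:325,190:360]
cv2.imwrite("pics/scenec.png",cv2.resize(a,None,fx=4,fy=4,interpolation=cv2.INTER_CUBIC))
E
```

```text
(no output)
```

View pics/topc.png

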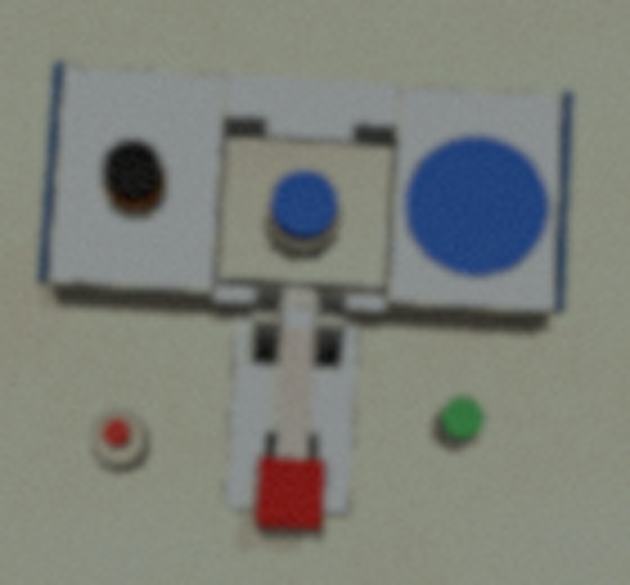

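View pics/scenec.png

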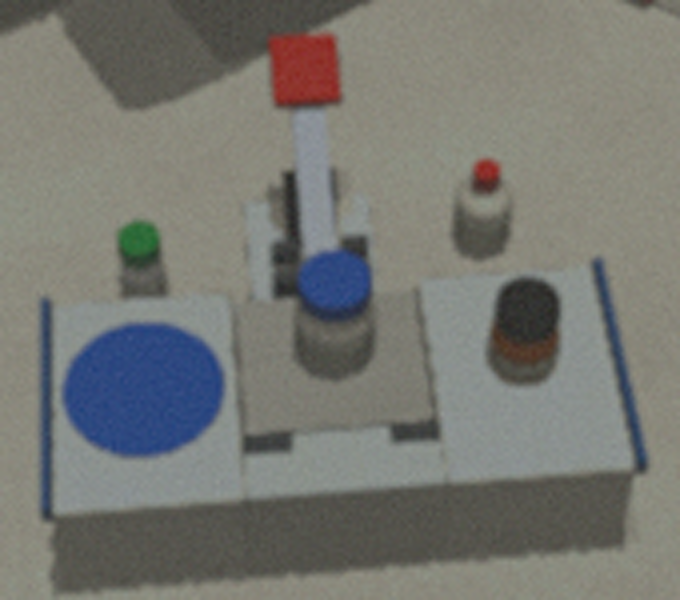

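The top crop shows the jar cap at (304,204), mat centre (477,205), paddle (290,494) and the flap corners. The scene crop shows the cap at (336,282), mat (144,389) and paddle (305,70).

```bash
cat > h.py <<'E'
from plant import *
import cv2, numpy as np
def px2w(cam,uv,z):
    c=camera_info(cam);K=np.array(c["mtx"]);R=cv2.Rodrigues(np.array(c["rvec"],float))[0];t=np.array(c["tvec"],float).ravel()
    d=R.T@np.linalg.inv(K)@np.array([*uv,1.]);o=-R.T@t
    return (o+d*(z-o[2])/d[2])
E
python3 - <<'E'
from h import *
T=lambda p:(p[0]/4.5-.4+225,p[1]/4.5-.4+120)
S=lambda p:(p[0]/4-.4+190,p[1]/4-.4+175)
for n,p,z in [("cap",(304,204),.16),("mat",(477,205),.09),("paddle",(290,494),.145),("f1",(223,138),.09),("f2",(396,150),.09),("f3",(387,295),.09),("f4",(217,282),.09),("amber",(133,170),.148),("green",(462,418),.06),("wb",(117,432),.075),("deckFL",(45,280),.09),("deckFR",(558,310),.09),("deckBR",(567,92),.09),("deckBL",(58,65),.09)]:
    print(n,px2w("top",T(p),z).round(4))
for n,p,z in [("cap",(336,282),.16),("mat",(144,389),.09),("paddle",(305,70),.145),("f near lever L",(419,290),.09),("fR",(237,300),.09),("far R",(243,434),.09),("far L",(436,420),.09),("amber",(528,302),.148)]:
    print("S",n,px2w("scene",S(p),z).round(4))
E
```

```text
cap [ 0.6243 -0.0504  0.16  ]
mat [ 0.6371 -0.1726  0.09  ]
paddle [ 0.4339 -0.0355  0.145 ]
f1 [0.6896 0.0018 0.09  ]
f2 [ 0.6777 -0.118   0.09  ]
f3 [ 0.5755 -0.108   0.09  ]
f4 [0.5879 0.0088 0.09  ]
amber [0.6535 0.0623 0.148 ]
green [ 0.4927 -0.1592  0.06  ]
wb [0.4877 0.0806 0.075 ]
deckFL [0.5926 0.1271 0.09  ]
deckFR [ 0.5616 -0.2253  0.09  ]
deckBR [ 0.7159 -0.2389  0.09  ]
deckBL [0.7451 0.1154 0.09  ]
S cap [ 0.6314 -0.0485  0.16  ]
S mat [ 0.6395 -0.1698  0.09  ]
S paddle [ 0.4424 -0.0346  0.145 ]
S f near lever L [0.5949 0.0129 0.09  ]
S fR [ 0.5822 -0.1032  0.09  ]
S far R [ 0.6826 -0.1148  0.09  ]
S far L [0.6936 0.0026 0.09  ]
S amber [0.6578 0.0647 0.148 ]
```

```bash
python3 -m handwheel '[[3,4,2,-3],[7,8,2,-8],[10,12,2,-14],[13,16,2,-20],[17,20,2,-26],[20,24,2,-26],[24,28,2,-26],[27,32,2,-26],[31,36,2,-26],[34,40,2,-26],[38.4,44.3,2,-26],[38.4,44.3,2,-26]]'; python3 -m handwheel '[[0,0,0,0],[0,0,0,0],[0,0,0,0],[0,0,0,0]]'
python3 - <<'E'
from h import *
s=read_state();print(s["time"],s["tcp_pos"],s["tool_rot"],s["force"]); 
try: print(grasp_offset)
except NameError: pass
cv2.imwrite("pics/w1.png",capture("wrist"));
a=capture("top")[120:250,225:365]
cv2.imwrite("pics/t1.png",a)
for p in [(.628,-.05,.16),(.638,-.171,.09)]:
    c=camera_info("wrist");print(cv2.projectPoints(np.array([p]),np.array(c["rvec"],float),np.array(c["tvec"],float),np.array(c["mtx"]),None)[0].ravel())
E
```

```text
time: 1.3
tcp_pos: [0.6288, -0.0477, 0.2382]
tool_rot: [-0.0, 1.0, 0.003, -0.0]
force: [-0.1, -1.1, 0.5]
opening: 0.0927
grip_force: 0.0
time: 1.7
tcp_pos: [0.627, -0.0512, 0.2388]
tool_rot: [0.0, 1.0, 0.002, -0.0]
force: [0.0, -0.3, -0.6]
opening: 0.093
grip_force: 0.0
1.7 [ 0.62700378 -0.05116031  0.23878677] [ 4.25399772e-05  9.99998339e-01  1.82111009e-03 -6.40408706e-05] [ 0.02031684 -0.29021556 -0.64801692]
0.0188
[275.75967537 213.97072312]
[391.60241109 184.02850418]
```

View pics/w1.png

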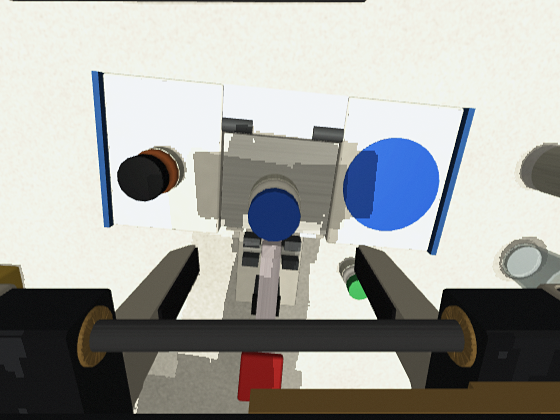

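The wrist view confirms the estimates: cap at (274,214) and mat at (391,184), both within 2 px of prediction. I'll descend astride the jar, then close lightly.

```bash
python3 -m handwheel '[[0.1,0.2,-3,0],[0.1,0.2,-6,0],[0.1,0.2,-9,0],[0.1,0.2,-11,0],[0.1,0.2,-12.5,0],[0.1,0.2,-13.5,0],[0.1,0.2,-13.9,0],[0.1,0.2,-13.9,0],[0.1,0.2,-13.9,0]]'; python3 -m handwheel '[[0,0,0,0],[0,0,0,0],[0,0,0,0],[0,0,0,0],[0,0,0,0],[0,0,0,0],[0,0,0,0],[0,0,0,0],[0,0,0,0],[0,0,0,0]]' 0.55 3
python3 - <<'E'
from h import *
print(px2w("wrist",(391,184),.09), px2w("wrist",(274,214),.16))
E
```

```text
time: 2.7
tcp_pos: [0.6291, -0.0482, 0.1005]
tool_rot: [0.0, 1.0, 0.002, 0.001]
force: [1.2, -0.1, 0.3]
opening: 0.093
grip_force: 0.0
time: 3.7
tcp_pos: [0.6286, -0.0482, 0.0996]
tool_rot: [0.0, 1.0, 0.003, 0.0]
force: [0.3, -0.5, -0.2]
opening: 0.051
grip_force: 0.4
[ 0.67126733 -0.11455878  0.09      ] [ 0.67590928 -0.04677733  0.16      ]
```

```bash
python3 -m handwheel '[[0,0,0,0],[0,0,0,0],[0,0,0,0],[0,-0.3,0,0],[0,-0.8,0,0],[0.1,-1.4,0,0],[0.1,-2,0,0],[0.2,-2.6,0,0],[0.2,-3.2,0,0],[0.3,-3.8,0,0],[0.3,-4.4,0,0],[0.4,-5,0,0]]' 0.48 3; python3 -m handwheel '[[0,-0.6,0,0],[0.1,-1.2,0,0],[0.1,-1.8,0,0],[0.2,-2.4,0,0],[0.2,-3,0,0],[0.3,-3.6,0,0],[0.3,-4.2,0,0],[0.4,-4.8,0,0],[0.4,-5.4,0,0],[0.5,-6,0,0],[0.5,-6.6,0,0],[0.5,-7.2,0,0]]'; python3 -m handwheel '[[0,-0.1,0,0],[0,-0.1,0,0],[0,-0.1,0,0]]'
python3 - <<'E'
from h import *
a=capture("scene")[175:325,190:360]
cv2.imwrite("pics/s2.png",cv2.resize(a,None,fx=4,fy=4,interpolation=cv2.INTER_CUBIC))
E
```

```text
time: 4.9
tcp_pos: [0.6326, -0.0986, 0.0996]
tool_rot: [-0.0, 1.0, 0.002, -0.0]
force: [-0.3, 0.7, 0.5]
opening: 0.0503
grip_force: 3.0
time: 6.1
tcp_pos: [0.6376, -0.1706, 0.0996]
tool_rot: [-0.0, 1.0, 0.003, 0.0]
force: [0.2, 1.2, 0.6]
opening: 0.0498
grip_force: 3.0
time: 6.4
tcp_pos: [0.6376, -0.1713, 0.0996]
tool_rot: [0.0, 1.0, 0.003, 0.0]
force: [0.2, -1.7, 0.1]
opening: 0.0502
grip_force: 3.0
```

View pics/s2.png

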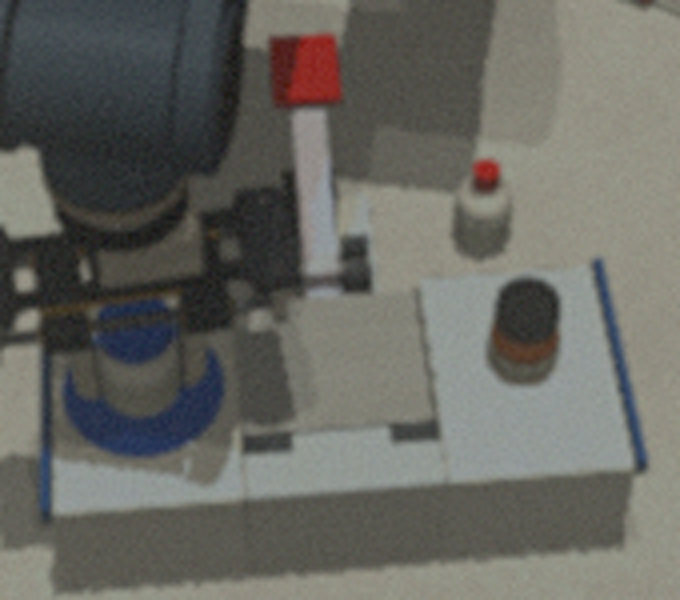

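The jar now stands in the middle of the mat, its base at about (141,390). I'll release it, rise straight up, and go over the paddle with the fingers shut.

```bash
python3 -m handwheel '[[0,0,0,0],[0,0,0,0],[0,0,0,0],[0,0,0,0],[0,0,1,0],[0,0,3,0],[0,0,6,0],[0,0,9,0],[0,0,12,0],[0,0,14,0],[0,0,14,0],[0,0,14,0]]' 0.78; python3 -m handwheel '[[-2,2,0,0],[-5,5,0,0],[-9,8,0,0],[-13,11,0,0],[-17,13,0,0],[-20,13.6,0,0],[-20,13.6,0,0],[-20,13.6,0,0],[-20,13.6,0,0],[-20,13.6,0,0],[-20,13.6,0,0],[-20,13.6,0,0]]' 0 10
python3 - <<'E'
from h import *
a=capture("scene")[155:325,180:360]
cv2.imwrite("pics/s3.png",cv2.resize(a,None,fx=3.5,fy=3.5,interpolation=cv2.INTER_CUBIC))
E
```

```text
time: 7.65
tcp_pos: [0.6374, -0.171, 0.2395]
tool_rot: [-0.0, 1.0, 0.003, 0.0]
force: [-0.6, -0.2, -0.5]
opening: 0.0727
grip_force: 0.0
time: 8.85
tcp_pos: [0.4378, -0.0352, 0.2394]
tool_rot: [-0.0, 1.0, 0.002, -0.0]
force: [-0.3, 0.3, -0.1]
opening: 0.0003
grip_force: 0.0
```

View pics/s3.png

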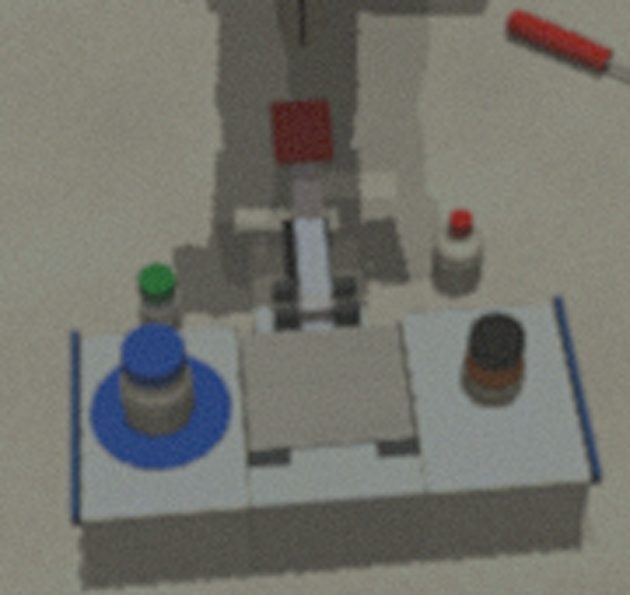

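The jar stands upright, wholly on the mat, and everything else is in place. Now I'll lower to the paddle and press along its arc.

```bash
python3 -m handwheel '[[0,0,-3,0],[0,0,-6,0],[0,0,-8,0],[0,0,-9,0],[0,0,-9.5,0],[-0.3,0,-10,0],[-0.5,0,-10.5,0],[-0.7,0.1,-11,0],[-0.9,0.1,-11.5,0],[-1,0.1,-12,0],[-1.1,0.1,-12.5,0],[-1.1,0.1,-12.5,0]]'; python3 -m handwheel '[[-0.1,0,-0.5,0],[-0.2,0,-1,0],[-0.2,0,-1.5,0],[-0.3,0,-2,0],[-0.3,0,-2.5,0],[-0.3,0,-3,0],[-0.3,0,-3.3,0],[-0.3,0,-3.3,0],[-0.3,0,-3.3,0]]'
```

```text
time: 10.1
tcp_pos: [0.427, -0.0342, 0.1152]
tool_rot: [0.0, 1.0, 0.003, 0.0]
force: [-1.5, 0.5, 5.4]
opening: 0.0004
grip_force: 2.5
time: 11.0
tcp_pos: [0.4237, -0.0341, 0.082]
tool_rot: [0.0, 1.0, 0.003, 0.0]
force: [-2.7, -0.7, 2.9]
opening: 0.0003
grip_force: 1.6
```

```bash
python3 -m handwheel '[[0,0,-0.2,0],[0,0,-0.3,0],[0,0,-0.3,0],[0,0,-0.3,0]]'; python3 -m handwheel '[[0,0,-0.1,0],[0,0,-0.2,0],[0,0,-0.2,0],[0,0,-0.2,0]]'
```

```text
time: 11.4
tcp_pos: [0.4239, -0.0341, 0.0797]
tool_rot: [0.0, 1.0, 0.003, 0.0]
force: [-7.9, 1.0, 22.4]
opening: 0.0002
grip_force: 11.3
time: 11.8
tcp_pos: [0.424, -0.0341, 0.079]
tool_rot: [0.0, 1.0, 0.003, 0.0]
force: [-17.1, 2.3, 49.5]
opening: 0.0005
grip_force: 25.5
```

It is on the stop. I'll ease back to a moderate force and check.

```bash
python3 -m handwheel '[[0,0,0.1,0],[0,0,0.1,0],[0,0,0.1,0],[0,0,0.1,0],[0,0,0.1,0]]'
python3 - <<'E'
from h import *
a=capture("scene")[155:325,180:360]
cv2.imwrite("pics/s4.png",cv2.resize(a,None,fx=3.5,fy=3.5,interpolation=cv2.INTER_CUBIC))
E
```

```text
time: 12.3
tcp_pos: [0.4239, -0.0341, 0.0794]
tool_rot: [0.0, 1.0, 0.003, 0.0]
force: [-11.7, 1.7, 34.5]
opening: 0.0003
grip_force: 18.0
```

View pics/s4.png

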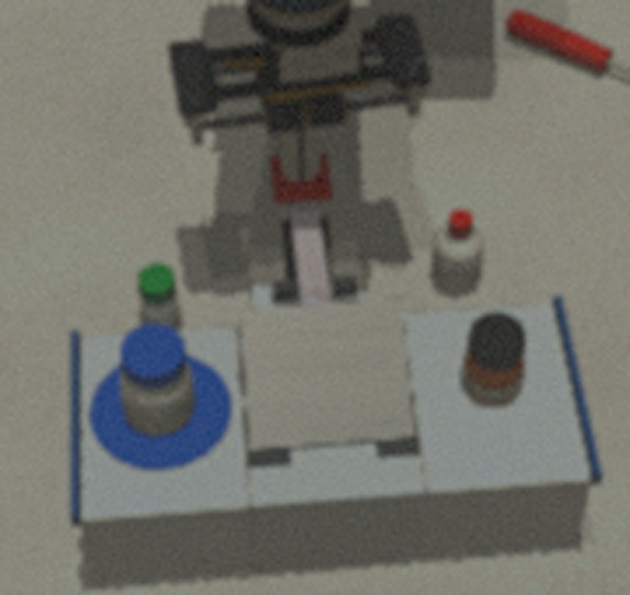

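The flap's front edge has risen from row ~335 to ~305. I'll check that against the predicted open angle.

```bash
python3 - <<'E'
from h import *
c=camera_info("scene");y=-.088;R=np.array([[np.cos(y),-np.sin(y)],[np.sin(y),np.cos(y)]])
for a in (0,.3,.43):
  for s in (-.058,.058):
    xy=np.array([.637,-.052])+R@[.05-.1*np.cos(a),s]
    p=cv2.projectPoints(np.array([[*xy,.09+.1*np.sin(a)]]),np.array(c["rvec"],float),np.array(c["tvec"],float),np.array(c["mtx"]),None)[0].ravel()
    print(a,((p-[180,155]+.4)*3.5).round())
E
```

```text
0 [239. 333.]
0 [397. 321.]
0.3 [239. 313.]
0.3 [399. 302.]
0.43 [238. 308.]
0.43 [401. 296.]
```

The observed corners match about 0.43 rad and the paddle is on its stop at 79 mm, so I'm handing in.

```bash
python3 -c "
from plant import *
print(sign_off())"
```

```text
the job is handed in; nothing more can be done
None
```

The jar stands upright, wholly on the blue mat, and the arm is still holding the paddle down on its stop with the flap open about 0.43 rad; I handed the job in at about 12 s, with the neighbouring vessels unmoved in the last picture.

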